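# Square the long carton up in the packing jig

## Robot

A 6-joint arm with a two-finger parallel gripper is mounted at the origin on the work surface. World frame = base frame: x ahead of the robot, y to its left, z up, the work surface at z = 0. Lengths are in m, angles in rad, forces in N, time in s.
With the tool pointing down it reaches from about 0.375 to 0.825 m from the base axis. Payload 5.5 kg.
Tool frame: the origin (TCP) lies midway between the tips of the shut fingers; the grasp point (between the pads) lies 19 mm behind it (robot.pinch_z is the distance from the TCP to the grasp point, in m); z points along the fingers, y is the line along which they close (so a half turn about z gives the same grasp; the last joint's range is limited). The gripper opens to 85 mm and grips with 20 to 120 N. Pads are 22 mm wide; open, the fingers measure 114 mm over their backs; the gripper's body (76 mm by 85 mm) begins 54 mm behind the grasp point. The pads swing forward as they close: fully open they stand 13 mm farther back than shut.
Start: joints at [-1.217, 0.314, -0.047, 1.21, 0, 1.571], TCP at [0.208, -0.563, 0.231] pointing down, gripper open.
Joint ranges: [-2.67, 2.67], [-0.69, 1.73], [-1.03, 1.25], [-2.08, 2.16], [-1.42, 1.45], [-3.14, 3.14]. Speed limits (rad/s): [2.39, 2.39, 3.01, 3.14, 3.14, 3.14].

## Interface

Orientations are given as a unit quaternion [w, x, y, z].
In Python, from station import robot, eyes gives the robot as it stands.
- The arm moves only by the tool step_arm, never from a script. Its arguments are lists of equal length, an entry for each row: "offset": the shift along the world's x, y, z in cm, a list of three; "yaw": the turn about the world's z in rad; "claw": the closure, from 0 (fully open) to 1 (shut). In form: {"offset": [[dx, dy, dz], ...], "yaw": [yaw, ...], "claw": [claw, ...]}. A call has 1 to 8 rows; each row is the pose to reach, as a shift and turn from the pose commanded when the call began; what a row does not reach only later rows make up. A row lasts 1/12 s, in which the tool goes at most 41.7 mm and 7.16 degrees, less where a joint would pass 70% of its speed; a pose out of reach is approached as far as the arm can. A call with a gripper value outside its range is refused whole. The fingers move at their own pace and stop on an object; "squeeze" is the grip in N (left out, the last holds). Time passes only in rows, so rows that repeat a pose let the fingers close. It gives the time, the measured TCP pose, the force, the opening and the grip force at its end, in the units of the state.
- robot.get_state(): the state, without advancing time (a new reading comes with each control period).
- eyes.capture(name): name is "side" or "top" or "wrist"; returns (picture, depth): 420x560x3 uint8, blue, green, red; 420x560 float32, m along the optical axis (not along the pixel's ray), 0 where there is no reading.
- eyes.camera_params(name): a dict with "intrinsics" (3x3 intrinsics, pixels), "R" (3x3) and "t" (3): a world point X has camera coordinates R X + t; the wrist camera has in their place "hand_eye" (4x4, takes a point from camera to tool coordinates, whose origin is the TCP and whose axes are the flange's). Camera axes: x right, y down, z forward; pixel columns grow to the right and rows downward; lengths in m; the calibration is good to about 2 mm. A picture is of the moment at which its call begins: read the wrist's pose just before it. camera_params takes no time and is no camera call.
- robot.hand_in(): hands the job in; it is judged then, once.
The state is a dict: "time": time; "joints": joint angles; "qd": joint speeds; "joint_torque": joint torques, N m; "position": TCP position; "eef_rot": TCP orientation; "force": force on the tool from outside, world axes, zero at the start; "moment": the same for the moment, N m; "width": finger opening in m; "gripper_force": force on a finger pad.
Only numpy, scipy, OpenCV 4.12 (cv2) and the standard library are available. Lean on these libraries where they do the work, as an engineer would, in place of code of your own. Each camera call takes 0.05 s, during which the arm holds its last target. There are 200 camera calls.

## Task

Get the long flat white carton squared up in the metal packing jig for its label. First take the thing standing in its way, between carton and fence, and stand it upright in the grey tray; then, with the carton's heel staying in the jig's corner, push its free end round gently until it lies flush along the fence. Do not lift the carton or let it bump anything, do not press it hard, and leave all the other things where they are.

Things in the scene. Friction and masses are not known exactly. Their poses are not given: they have to be found in the camera images.
- carton_heel (a point): Flat white carton, 200 x 90 x 40 mm high, 0.3 to 0.65 kg, loose. This point: its near heel corner, mid-height. Own -y runs 200 mm along the long side to be pushed, to the free end; own +x runs 90 mm across to the side that must meet the fence. Starts turned 48 to 60 degrees away, free end towards the robot. 2 to 8 N swings it; it creeps off the heel stop unless pushed a little that way.
- carton_tip (a point): The carton's far free corner at half height: own (+90, -200, 0) mm from carton_heel. It must come to the fence.
- jig_corner (a point): Jig fixed to the bench, 50 mm high, no base. This point: its inner corner, 20 mm up. Fence: bar along own y, face at own x = +94 mm, y from +16 to -234 mm. Heel stop: bar along own x (-30 to 110 mm), face at own y = +3 mm, 14 mm thick. A 10 mm dowel at own (-6.5, -18) mm backs the carton's heel side. Carton is home when its axes match the jig's.
- tray_in (a point): Centre of the inner floor (5 mm above the bench) of the open grey plastic tray, fixed, outside 170 mm (own x) by 150 mm (own y), walls 40 mm high and 5 mm thick. It stands on the left or on the right; the label printer stands on the other side.
- spray_mid (a point): Centre, half-way up, of an upright aluminium spray can, 54 mm diameter, 150 mm high, 0.25 kg. Can, screw jar and hinge box change places: one stands in the wedge between carton and fence, about own (42, -192) mm from jig_corner; the other two far to the left and right.
- jar_mid (a point): Centre, half-way up, of a screw jar with black lid, upright, 62 mm diameter, 85 mm high, about 0.3 kg.
- hinge_box_mid (a point): Centre, half-way up, of a small brown card box, upright, 44 mm (own x) by 64 mm (own y), 100 mm high, about 0.25 kg.
- spray: The same spray can; origin at the centre of its underside.
- jar: The same jar; origin at the centre of its underside.
- hinge_box: The same small box; origin at the centre of its underside.
- carton: The same carton; origin on its underside below carton_heel, same axes.
- printer: Black label printer, fixed, 150 x 140 mm, 104 mm high; origin at the centre of its underside.
- lever_handle: Bystander: steel door lever on its back plate, 36 x 130 mm (own y), 50 mm high, loose on the bench on the robot's side of the carton; origin under its centre.
- latch: Bystander: dark steel latch, 60 mm (own x) x 26 mm, 22 mm high, loose, just beyond where the carton's free end will lie; origin under its centre.
- dispenser: Bystander: tape dispenser with roll, 60 x 150 mm, 86 mm high, loose, behind the fence; origin under its centre.
- mug: Bystander: white mug, 80 mm diameter, 90 mm high, near the robot on the left.
- door_hinge: Bystander: steel butt hinge lying open, 74 x 100 mm, 12 mm high, left of the jig's heel.
- tape_roll: Bystander: roll of clear tape lying flat, 100 mm diameter, 48 mm high, near the robot on the right.
There are look-alikes about, which are no part of the job. Several things look just like the hinge_box: the one meant starts nearest to the robot's base.

How it is judged:
On the way:
1. the thing that stood in the carton's way stands upright, released, in the tray (((x of spray_mid in the frame of tray_in between -0.062 and 0.062 m and y of spray_mid in the frame of tray_in between -0.052 and 0.052 m and z of spray_mid in the frame of tray_in below 0.081 m and angle between spray_mid's own z axis and vertical below 0.15 rad and contact force between spray and the fingers below 0.1 N) or (x of jar_mid in the frame of tray_in between -0.062 and 0.062 m and y of jar_mid in the frame of tray_in between -0.052 and 0.052 m and z of jar_mid in the frame of tray_in below 0.0485 m and angle between jar_mid's own z axis and vertical below 0.15 rad and contact force between jar and the fingers below 0.1 N) or (x of hinge_box_mid in the frame of tray_in between -0.062 and 0.062 m and y of hinge_box_mid in the frame of tray_in between -0.052 and 0.052 m and z of hinge_box_mid in the frame of tray_in below 0.056 m and angle between hinge_box_mid's own z axis and vertical below 0.15 rad and contact force between hinge_box and the fingers below 0.1 N))), for 0.2 s.
At the end, for the whole second after the job is handed in: Carton at rest along the fence: far free corner within 6 mm of it, aligned within 0.05 rad, heel within 25 mm of the jig's corner. The thing in the way stands upright (0.15 rad) in the tray, released; the other two of can, jar and box stand upright within 30 mm of where they were (((x of spray_mid in the frame of tray_in between -0.062 and 0.062 m and y of spray_mid in the frame of tray_in between -0.052 and 0.052 m and z of spray_mid in the frame of tray_in below 0.081 m and angle between spray_mid's own z axis and vertical below 0.15 rad and contact force between spray and the fingers below 0.1 N) or (x of jar_mid in the frame of tray_in between -0.062 and 0.062 m and y of jar_mid in the frame of tray_in between -0.052 and 0.052 m and z of jar_mid in the frame of tray_in below 0.0485 m and angle between jar_mid's own z axis and vertical below 0.15 rad and contact force between jar and the fingers below 0.1 N) or (x of hinge_box_mid in the frame of tray_in between -0.062 and 0.062 m and y of hinge_box_mid in the frame of tray_in between -0.052 and 0.052 m and z of hinge_box_mid in the frame of tray_in below 0.056 m and angle between hinge_box_mid's own z axis and vertical below 0.15 rad and contact force between hinge_box and the fingers below 0.1 N)) and ((distance of spray_mid from where it was at the start of the episode below 0.03 m and angle between spray_mid's own z axis and vertical below 0.15 rad) or (x of spray_mid in the frame of tray_in between -0.062 and 0.062 m and y of spray_mid in the frame of tray_in between -0.052 and 0.052 m and z of spray_mid in the frame of tray_in below 0.081 m and angle between spray_mid's own z axis and vertical below 0.15 rad and contact force between spray and the fingers below 0.1 N)) and linear speed of each of spray, jar, hinge_box below 0.02 m/s and ((distance of jar_mid from where it was at the start of the episode below 0.03 m and angle between jar_mid's own z axis and vertical below 0.15 rad) or (x of jar_mid in the frame of tray_in between -0.062 and 0.062 m and y of jar_mid in the frame of tray_in between -0.052 and 0.052 m and z of jar_mid in the frame of tray_in below 0.0485 m and angle between jar_mid's own z axis and vertical below 0.15 rad and contact force between jar and the fingers below 0.1 N)) and ((distance of hinge_box_mid from where it was at the start of the episode below 0.03 m and angle between hinge_box_mid's own z axis and vertical below 0.15 rad) or (x of hinge_box_mid in the frame of tray_in between -0.062 and 0.062 m and y of hinge_box_mid in the frame of tray_in between -0.052 and 0.052 m and z of hinge_box_mid in the frame of tray_in below 0.056 m and angle between hinge_box_mid's own z axis and vertical below 0.15 rad and contact force between hinge_box and the fingers below 0.1 N)) and x of carton_tip in the frame of jig_corner above 0.088 m and angle between the y axis of carton_heel and the y axis of jig_corner, either way round below 0.05 rad and horizontal distance between carton_heel and jig_corner below 0.025 m and linear speed of carton below 0.01 m/s); the robot touches nothing.
It fails at once if the carton's heel leaves the jig's corner (more than 40 mm from it) (horizontal distance between carton_heel and jig_corner above 0.04 m).
It fails at once if the carton is lifted or tipped up (an end rises more than 12 mm) (height (world z) of any of carton_tip, carton_heel above 0.032 m).
It fails at once if the carton is pressed by the gripper or arm with more than 15 N (contact force between carton and the fingers above 15 N or contact force between carton and the arm above 15 N).
It fails at once if the carton bumps into a thing standing on the bench (more than 0.5 N) (contact force between carton and spray above 0.5 N or contact force between carton and jar above 0.5 N or contact force between carton and hinge_box above 0.5 N or contact force between carton and lever_handle above 0.5 N or contact force between carton and latch above 0.5 N or contact force between carton and dispenser above 0.5 N or contact force between carton and mug above 0.5 N or contact force between carton and door_hinge above 0.5 N or contact force between carton and tape_roll above 0.5 N).
It fails at once if a bystander is shifted by more than 25 mm (distance of any of lever_handle, latch, dispenser, mug, door_hinge, tape_roll from where it was at the start of the episode above 0.025 m).
It also fails if it takes over 59 s, if anything falls off the work surface, if the arm or the gripper's body presses on something with over 40 N, if the wrist force passes 120 N, or if a joint passes its speed limit or range.

## Working session

There is one attempt and no reset: what is moved stays moved. The work goes in short steps, Python scripts to look and compute and a tool call to move; the robot and the scene stay as the last step left them, time stands still between calls to the robot, and variables do not carry over. Pictures are saved under pics/ and viewed, at most 10 in all, crops included, and the job is handed in when it is done.

Besides the shell and the picture viewer there is one more tool, called after "Call:" as name([rows], argument=value, ...), one row to a line, values as JSON. step_arm: Moves the arm, as the interface text tells. Its arguments: {"type":"object","properties":{"offset":{"type":"array"},"yaw":{"type":"array"},"claw":{"type":"array"},"squeeze":{"type":"number"}},"required":["offset","yaw","claw"]}

```bash
mkdir -p pics
cat > h.py <<'E'
import numpy as np, cv2
from station import robot, eyes
def cloud(name):
    s=robot.get_state(); im,d=eyes.capture(name); p=eyes.camera_params(name)
    K=np.array(p["intrinsics"]); v,u=np.mgrid[:420,:560]
    c=np.stack([(u-K[0,2])/K[0,0]*d,(v-K[1,2])/K[1,1]*d,d],-1)
    if name!="wrist": w=(c-np.array(p["t"]))@np.array(p["R"])
    w[d==0]=np.nan
    return im,w
E
python3 - <<'E'
from h import *
for n in("top","side"):
    im,w=cloud(n); cv2.imwrite(f"pics/{n}0.png",im); np.save(f"{n}0.npy",w)
s=robot.get_state(); print(s["time"],s["position"],s["eef_rot"],s["width"])
E
```

```text
0.1 [ 0.20769708 -0.56235055  0.23053876] [-7.51831549e-04  9.84398867e-01  1.75949680e-01 -1.26871970e-04] 0.08520496366528077
```

View pics/top0.png

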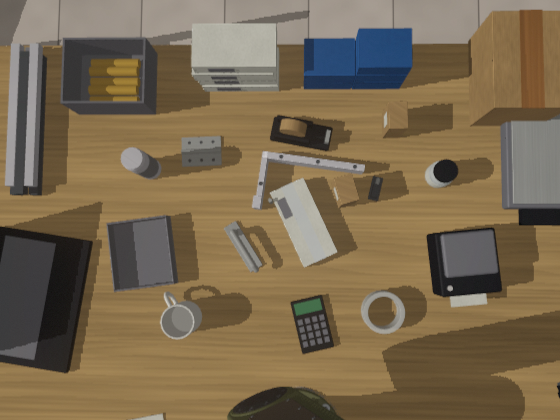

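View pics/side0.png

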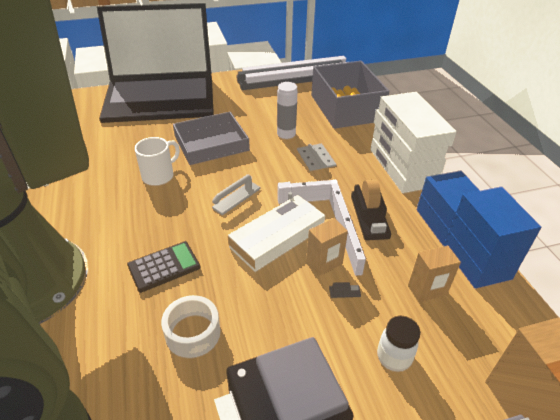

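The top view shows the hinge box in the wedge at about (345,191). The carton is around (304,222), and the jig's corner is near (263,157), with the fence running right to (364,168). The tray is on the left at (142,253), the lever at (243,246) and the latch at (375,188). The second brown box at (396,117) is a look-alike.

Run:
```python
from h import *
w=np.load("top0.npy"); im=cv2.imread("pics/top0.png").astype(int)
def rect(box,z0,z1,name,white=False):
    u0,u1,v0,v1=box; m=np.zeros((420,560),bool); m[v0:v1,u0:u1]=1
    m&=(w[...,2]>z0)&(w[...,2]<z1)
    n,l,st,_=cv2.connectedComponentsWithStats(m.astype(np.uint8)); k=1+np.argmax(st[1:,4]); m=l==k
    p=w[m]; r=cv2.minAreaRect((p[:,:2]*1000).astype(np.float32))
    print(name,len(p),"z",np.median(p[:,2]).round(4),"c",np.round(r[0]),"size",np.round(r[1]),"ang",round(r[2],1)); print(np.round(cv2.boxPoints(r)).tolist())
rect((265,340,175,270),.033,.046,"carton")
rect((245,370,145,215),.046,.056,"jig")
rect((330,362,170,210),.09,.11,"box")
rect((100,185,205,300),.03,.05,"tray")
rect((220,275,215,275),.006,.06,"lever")
rect((365,388,170,205),.012,.03,"latch")
rect((265,335,110,155),.015,.1,"disp")
rect((115,165,140,185),.13,.16,"spray")
rect((175,225,130,170),.004,.02,"hinge")
rect((155,205,290,345),.06,.1,"mug")
rect((380,410,95,140),.08,.12,"lookalike")
# fence line: front edge
for u in range(270,366,12):
    c=[v for v in range(145,180) if .045<w[v,u,2]<.056]
    print(u,np.round(w[c[-1],u]*1000),np.round(w[c[0],u]*1000)) if c else 0
```

```text
carton 3025 z 0.0388 c [521. -17.] size [201.  96.] ang 25.0
[[410.0, -16.0], [450.0, -103.0], [632.0, -18.0], [592.0, 69.0]]
jig 865 z 0.049 c [610. -31.] size [256. 139.] ang 82.3
[[524.0, -148.0], [662.0, -167.0], [696.0, 87.0], [558.0, 106.0]]
box 530 z 0.0985 c [ 596. -118.] size [64. 44.] ang 16.5
[[559.0, -106.0], [572.0, -149.0], [633.0, -130.0], [621.0, -88.0]]
tray 641 z 0.0374 c [445. 379.] size [170. 152.] ang 8.0
[[350.0, 442.0], [371.0, 292.0], [540.0, 316.0], [519.0, 466.0]]
lever 572 z 0.0407 c [459. 128.] size [138.  36.] ang 31.9
[[392.0, 107.0], [411.0, 77.0], [527.0, 150.0], [508.0, 180.0]]
latch 130 z 0.0197 c [ 609. -199.] size [18. 50.] ang 75.3
[[583.0, -201.0], [631.0, -214.0], [636.0, -197.0], [587.0, -184.0]]
disp 1423 z 0.0392 c [746. -13.] size [149.  61.] ang 79.1
[[702.0, -80.0], [761.0, -92.0], [790.0, 55.0], [730.0, 66.0]]
spray 470 z 0.1478 c [657. 366.] size [50. 51.] ang 2.3
[[631.0, 391.0], [633.0, 340.0], [683.0, 342.0], [681.0, 393.0]]
hinge 498 z 0.0062 c [706. 240.] size [100.  72.] ang 86.5
[[667.0, 192.0], [739.0, 188.0], [745.0, 288.0], [673.0, 293.0]]
mug 435 z 0.0811 c [299. 271.] size [104.  79.] ang 0.2
[[247.0, 310.0], [248.0, 231.0], [351.0, 232.0], [351.0, 311.0]]
lookalike 574 z 0.0983 c [ 769. -238.] size [45. 65.] ang 89.8
[[737.0, -260.0], [802.0, -261.0], [802.0, -216.0], [737.0, -216.0]]
270 [682.  62.  53.] [693.  62.  48.]
282 [673.  33.  47.] [687.  33.  51.]
294 [668.   4.  46.] [683.   4.  49.]
306 [666. -26.  48.] [680. -25.  49.]
318 [661. -55.  48.] [676. -55.  48.]
330 [658. -84.  50.] [671. -84.  47.]
342 [ 653. -112.   52.] [ 665. -112.   51.]
354 [ 649. -142.   46.] [ 663. -142.   48.]
```

Call:
step_arm([
  [2.4,2.8,0],
  [4.8,5.6,0],
  [7.3,8.3,0],
  [9.7,11.1,0],
  [12.1,13.9,0],
  [14.5,16.7,0],
  [17,19.4,0],
  [19.4,22.2,0],
], yaw=[-0.01,-0.02,-0.03,-0.04,-0.05,-0.066,-0.066,-0.066], claw=[0.15,0.15,0.15,0.15,0.15,0.15,0.15,0.15])

```text
time: 0.77
position: [0.4027, -0.3392, 0.231]
eef_rot: [-0.0, 0.99, 0.143, -0.0]
force: [0.4, -1.0, -0.3]
width: 0.0724
gripper_force: 0.0
```

Call:
step_arm([
  [2.4,2.8,0],
  [4.8,5.6,-1],
  [7.3,8.3,-2],
  [9.7,11.1,-3],
  [12.1,13.9,-4],
  [14.5,16.7,-5],
  [17,19.4,-6],
  [19.4,22.2,-7],
], yaw=[0,0,0,0,0,0,0,0], claw=[0.15,0.15,0.15,0.15,0.15,0.15,0.15,0.15])

```text
time: 1.43
position: [0.5967, -0.1172, 0.1605]
eef_rot: [0.0, 0.99, 0.143, -0.0]
force: [1.0, -1.1, 1.6]
width: 0.0724
gripper_force: 0.0
```

Run:
```python
from h import *
s=robot.get_state(); print(s)
im,d=eyes.capture("wrist"); cv2.imwrite("pics/w1.png",im)
```

```text
{'time': 1.4333, 'joints': array([-1.93946234e-01,  3.64135030e-01, -1.40262905e-01,  1.06682127e+00,
       -1.63267168e-04,  2.65973894e+00]), 'qd': array([ 0.64660141,  0.45238156,  0.36401751, -0.09848431, -0.00187528,
        0.6442405 ]), 'joint_torque': array([ -2.35960186, -58.99020195,  30.39958835,   0.52031698,
         0.1402259 ,  -0.66052515]), 'position': array([ 0.59666741, -0.11724958,  0.16046011]), 'eef_rot': array([ 6.92449514e-06,  9.89656513e-01,  1.43457084e-01, -2.26543479e-04]), 'force': array([ 1.03760933, -1.13900153,  1.57020637]), 'moment': array([-0.02233242, -0.02392416, -0.03037703]), 'gripper_force': 0.0, 'width': 0.07240071306528473}
```

View pics/w1.png

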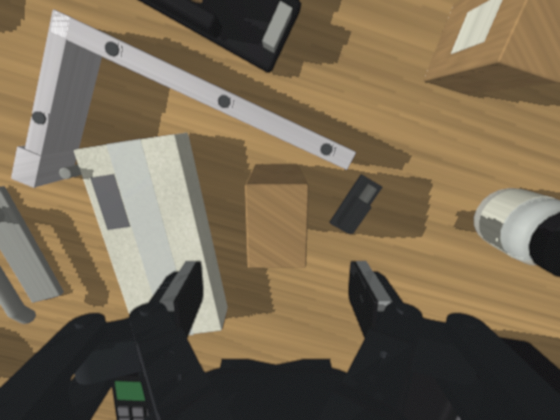

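The wrist view shows the box's top face (246–307, 182–268) squared up with the fingers and centred between them, at column 276. The carton's edge at column 190–225 is clear of the left finger.

Call:
step_arm([
  [0,0,-3.5],
  [0,0,-7],
  [0,0,-10],
  [0,0,-11],
  [0,0,-11],
  [0,0,-11],
  [0,0,-11],
  [0,0,-11],
], yaw=[0,0,0,0,0,0,0,0], claw=[0.15,0.15,0.15,0.15,0.6,0.7,0.8,0.8], squeeze=30)

```text
time: 2.15
position: [0.5973, -0.1193, 0.0533]
eef_rot: [0.001, 0.99, 0.143, 0.001]
force: [0.2, 0.2, -1.9]
width: 0.0437
gripper_force: 37.1
```

Call:
step_arm([
  [0,0,0],
  [0,0,0],
  [0,0,0],
  [0,0,1],
  [0,0,3],
], yaw=[0,0,0,0,0], claw=[0.8,0.8,0.8,0.8,0.8])

```text
time: 2.57
position: [0.5936, -0.1183, 0.0797]
eef_rot: [-0.001, 0.99, 0.143, -0.002]
force: [0.7, -0.6, -1.6]
width: 0.0436
gripper_force: 37.0
```

Call:
step_arm([
  [0,0,3],
  [0,0.5,6.5],
  [-0.5,2,10],
  [-1.3,4.5,12],
  [-2.3,8,12],
  [-3.4,11.5,12],
  [-4.5,15,12],
  [-5.6,18.5,12],
], yaw=[0,0,0.05,0.1,0.16,0.22,0.28,0.34], claw=[0.8,0.8,0.8,0.8,0.8,0.8,0.8,0.8])

```text
time: 3.23
position: [0.539, 0.0675, 0.2021]
eef_rot: [-0.0, 0.951, 0.31, 0.0]
force: [0.5, -0.2, -3.2]
width: 0.0435
gripper_force: 37.2
```

Call:
step_arm([
  [-1.1,3.5,0],
  [-2.2,7,0],
  [-3.3,10.5,0],
  [-4.4,14,0],
  [-5.5,17.5,0],
  [-6.6,21,0],
  [-7.7,24.5,0],
  [-8.5,27.5,0],
], yaw=[0.06,0.12,0.18,0.24,0.3,0.36,0.42,0.48], claw=[0.8,0.8,0.8,0.8,0.8,0.8,0.8,0.8])

```text
time: 3.9
position: [0.4534, 0.3432, 0.202]
eef_rot: [-0.0, 0.849, 0.528, 0.0]
force: [1.0, -0.4, -2.8]
width: 0.0441
gripper_force: 37.1
```

Call:
step_arm([
  [-0.6,2,0],
  [-0.9,3,0],
  [-1,3.7,-3],
  [-1,3.7,-6],
  [-1,3.7,-8],
  [-1,3.7,-10],
  [-1,3.7,-11],
  [-1,3.7,-12],
], yaw=[0.05,0.05,0.05,0.05,0.05,0.05,0.05,0.05], claw=[0.8,0.8,0.8,0.8,0.8,0.8,0.8,0.8])

```text
time: 4.57
position: [0.4447, 0.3774, 0.0806]
eef_rot: [0.0, 0.837, 0.547, -0.001]
force: [-0.4, -0.1, -2.2]
width: 0.0438
gripper_force: 37.1
```

Call:
step_arm([
  [0,0,-1],
  [0,0,-1.7],
  [0,0,-2],
  [0,0,-2.2],
  [0,0,-2.4],
  [0,0,-2.4],
], yaw=[0,0,0,0,0,0], claw=[0.8,0.8,0.8,0.8,0.8,0.8])

```text
time: 5.07
position: [0.4453, 0.3785, 0.0579]
eef_rot: [-0.0, 0.837, 0.547, 0.001]
force: [0.4, 0.1, -2.2]
width: 0.0441
gripper_force: 37.1
```

Call:
step_arm([
  [0,0,-0.15],
  [0,0,-0.3],
  [0,0,-0.3],
], yaw=[0,0,0], claw=[0.8,0.8,0.8])

```text
time: 5.32
position: [0.4453, 0.3788, 0.0575]
eef_rot: [-0.0, 0.837, 0.547, 0.001]
force: [-5.5, -4.2, 18.8]
width: 0.0434
gripper_force: 39.4
```

Contact with the tray floor, so I'll release.

Call:
step_arm([
  [0,0,0.2],
  [0,0,0.2],
  [0,0,0.2],
  [0,0,0.2],
  [0,0,2],
  [0,0,5],
  [0,0,9],
  [0,0,12],
], yaw=[0,0,0,0,0,0,0,0], claw=[0.8,0.1,0.1,0.1,0.1,0.1,0.1,0.1])

```text
time: 5.98
position: [0.445, 0.3782, 0.1763]
eef_rot: [-0.0, 0.837, 0.547, 0.0]
force: [1.2, 1.0, 0.4]
width: 0.0769
gripper_force: 0.0
```

Run:
```python
from h import *
im,w=cloud("top"); cv2.imwrite("pics/top1.png",im); np.save("top1.npy",w)
im2,w2=cloud("side"); cv2.imwrite("pics/side1.png",im2[60:300,60:400]); 
s=robot.get_state(); print(s["time"],s["position"],s["joints"],s["width"])
```

```text
6.0833 [0.44783127 0.38064529 0.18004231] [ 7.04488416e-01  3.06887408e-01 -1.74565749e-01  1.07984014e+00
 -1.59695471e-05  2.68833857e+00] 0.07722181501150109
```

View pics/side1.png

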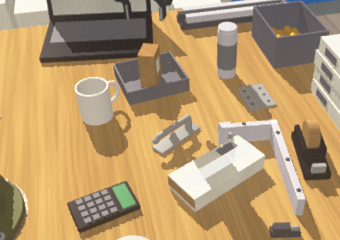

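The side view shows the box upright in the tray, at about (148,65) in the crop. Next: shut the fingers, cross to the carton's left side and lower beside it.

Call:
step_arm([
  [0,-3,0],
  [0,-7,0],
  [0,-11,0],
  [0,-15,0],
  [0,-19,0],
  [0,-23,0],
  [0,-27,0],
  [0,-31,0],
], yaw=[0.1,0.2,0.3,0.4,0.5,0.6,0.7,0.8], claw=[0.1,0.1,0.3,0.6,1,1,1,1])

```text
time: 6.75
position: [0.4443, 0.067, 0.1737]
eef_rot: [-0.0, 0.556, 0.831, -0.0]
force: [0.7, -0.6, 0.1]
width: 0.0037
gripper_force: 0.0
```

Call:
step_arm([
  [-0.3,-2,0],
  [-0.3,-3.2,-1],
  [-0.3,-3.2,-4.5],
  [-0.3,-3.2,-8],
  [-0.3,-3.2,-8],
  [-0.3,-3.2,-8],
], yaw=[0.05,0.05,0.05,0.05,0.05,0.05], claw=[1,1,1,1,1,1])

```text
time: 7.25
position: [0.4396, 0.0366, 0.0929]
eef_rot: [-0.002, 0.538, 0.843, -0.002]
force: [0.7, 0.0, 1.0]
width: 0.0003
gripper_force: 0.0
```

Run:
```python
from h import *
s=robot.get_state(); print(s["time"],s["position"],s["eef_rot"],s["joints"],s["width"],s["force"])
im,d=eyes.capture("wrist"); cv2.imwrite("pics/w2.png",im)
```

```text
7.25 [0.43964308 0.03658538 0.09290214] [-0.00201496  0.53783085  0.84304897 -0.00153443] [ 8.30245909e-02  1.31789810e-01 -6.15251635e-01  8.28820275e-01
  2.92169474e-07  1.21875273e+00] 0.0003083899165410384 [0.74399837 0.04567807 1.03969004]
```

View pics/w2.png

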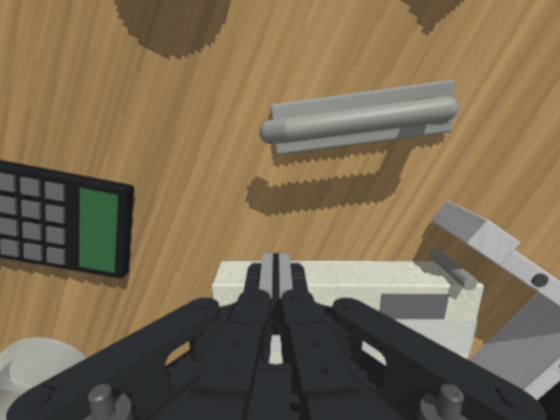

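The wrist view shows the shut fingertips at (276,258) and the carton's long edge level at row 262, so the tool is parallel to the carton. I'll check the clearance with the wrist depth before lowering.

```bash
cat >> h.py <<'E'
from scipy.spatial.transform import Rotation as R
def wrist():
    s=robot.get_state(); im,d=eyes.capture("wrist"); p=eyes.camera_params("wrist")
    K=np.array(p["intrinsics"]); v,u=np.mgrid[:420,:560]
    c=np.stack([(u-K[0,2])/K[0,0]*d,(v-K[1,2])/K[1,1]*d,d],-1)
    H=np.array(p["hand_eye"]); t=c@H[:3,:3].T+H[:3,3]
    w=t@R.from_quat(np.roll(s["eef_rot"],-1)).as_matrix().T+s["position"]; w[d==0]=np.nan
    return s,im,w
E
python3 - <<'E'
from h import *
s,im,w=wrist()
T=R.from_quat(np.roll(s["eef_rot"],-1)).as_matrix(); print(s["position"],T[:,:2].round(3).tolist())
for u in (225,240,330,400,450):
    c=[v for v in range(200,380) if .034<w[v,u,2]<.046]
    q=w[c[0],u]; print(u,c[0],np.round(q*1000),"tool",np.round((q-s["position"])@T*1000))
E
```

```text
[0.44143918 0.036869   0.09450087] [[-0.422, 0.907], [0.907, 0.422], [0.001, -0.002]]
225 278 [424. -15.  34.] tool [-39. -37.  60.]
240 279 [434. -10.  36.] tool [-39. -26.  59.]
330 278 [496.  19.  35.] tool [-39.  42.  59.]
400 279 [544.  41.  35.] tool [-40.  94.  59.]
450 230 [556.  89.  34.] tool [ -1. 126.  60.]
```

Call:
step_arm([
  [0,0,-3.5],
  [0,0,-7],
  [0,0,-7.8],
  [0.4,-0.9,-7.8],
  [0.7,-1.5,-7.8],
  [0.9,-1.9,-7.8],
  [1,-2.1,-7.8],
  [1,-2.1,-7.8],
], yaw=[0,0,0,0,0,0,0,0], claw=[1,1,1,1,1,1,1,1])

```text
time: 8.02
position: [0.4538, 0.0152, 0.0178]
eef_rot: [0.001, 0.538, 0.843, 0.001]
force: [0.1, 0.0, 0.8]
width: -0.0
gripper_force: 0.0
```

```bash
cat > arc.py <<'E'
from h import *
D=np.array([.5768,.0668])
s=robot.get_state(); print(s["time"],s["position"],s["force"])
F=s["position"][:2]; 
F0=np.array([.4553,.0105]); r0=np.hypot(*(F0-D)); a0=np.arctan2(*(F0-D)[::-1])
for i in range(0,26):
    a=a0+np.radians(2.3*i); r=r0-.010*i/25
    p=D+r*np.array([np.cos(a),np.sin(a)]); print(i,np.round((p-F)*100,2).tolist())
E
python3 arc.py
```

```text
8.0167 [0.45378421 0.01522485 0.01784153] [0.08086843 0.00537296 0.82608315]
0 [0.15, -0.47]
1 [0.42, -0.94]
2 [0.71, -1.39]
3 [1.02, -1.83]
4 [1.34, -2.25]
5 [1.68, -2.66]
6 [2.03, -3.06]
7 [2.4, -3.44]
8 [2.78, -3.8]
9 [3.18, -4.15]
10 [3.59, -4.48]
11 [4.0, -4.79]
12 [4.44, -5.08]
13 [4.88, -5.36]
14 [5.32, -5.61]
15 [5.78, -5.85]
16 [6.25, -6.07]
17 [6.72, -6.26]
18 [7.2, -6.44]
19 [7.68, -6.6]
20 [8.17, -6.74]
21 [8.67, -6.86]
22 [9.16, -6.95]
23 [9.66, -7.03]
24 [10.16, -7.09]
25 [10.65, -7.12]
```

Call:
step_arm([
  [0.1,-0.2,0],
  [0.15,-0.47,0],
  [0.3,-0.7,0],
  [0.42,-0.94,0],
  [0.56,-1.16,0],
  [0.71,-1.39,0],
  [0.86,-1.61,0],
  [1.02,-1.83,0],
], yaw=[0,0,0.02,0.04,0.06,0.08,0.1,0.12], claw=[1,1,1,1,1,1,1,1])

```text
time: 8.68
position: [0.4616, -0.0025, 0.0162]
eef_rot: [-0.0, 0.485, 0.874, -0.0]
force: [-2.6, 1.4, 0.7]
width: 0.0
gripper_force: 1.0
```

```bash
cat > chk.py <<'E'
from h import *
import sys
s=robot.get_state(); f=s["force"]; print(s["time"],s["position"],np.round(f,1))
im,w=cloud("top"); cv2.imwrite(f"pics/{sys.argv[1]}.png",im)
m=np.zeros((420,560),bool); m[160:275,255:375]=1
m&=(w[...,2]>.033)&(w[...,2]<.044)&(im.min(-1)>110)
n,l,st,_=cv2.connectedComponentsWithStats(m.astype(np.uint8)); m=l==1+np.argmax(st[1:,4])
p=w[m]; r=cv2.minAreaRect((p[:,:2]*1000).astype(np.float32)); b=cv2.boxPoints(r)
J=np.array([[.991,-.133],[.133,.991]]); P=np.array([585.6,83.7])
print("rect",np.round(r[0]),np.round(r[1]),round(r[2],1)); print("jig frame",np.round((b-P)@J.T).tolist())
E
python3 chk.py top2
```

```text
8.6833 [ 0.46160371 -0.00251995  0.0161722 ] [-2.6  1.4  0.7]
rect [573.  -4.] [107.  90.] 29.6
jig frame [[-71.0, -85.0], [-16.0, -157.0], [69.0, -92.0], [14.0, -21.0]]
```

```bash
python3 -c "
import cv2;a=cv2.imread('pics/top2.png')[130:280,220:400];cv2.imwrite('pics/t2c.png',cv2.resize(a,None,fx=4,fy=4))"
```

```text
(no output)
```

View pics/t2c.png

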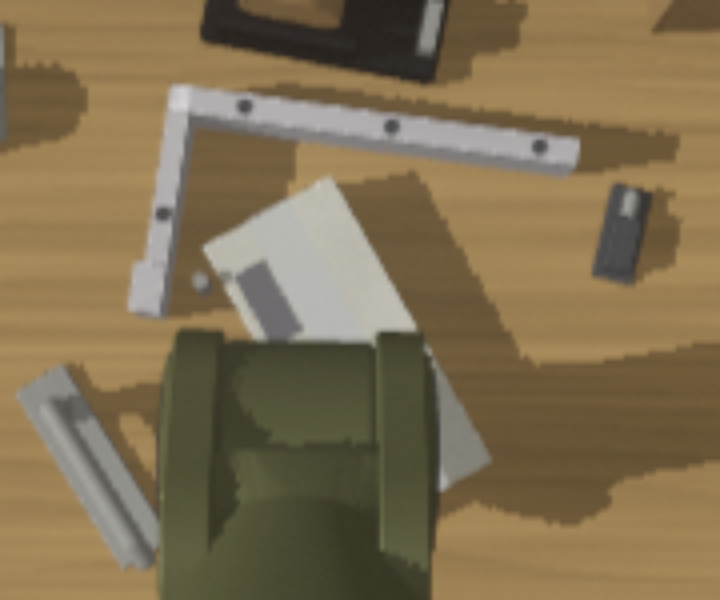

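The crop shows the heel corner at (205,247), i.e. full-image (271.2,191.8). The dowel is at (200,283) and the right-hand free corner at (490,460). I'll convert these.

```bash
cat >> h.py <<'E'
def px(u,v,z):
    p=eyes.camera_params("top"); K=np.array(p["intrinsics"]); Rr=np.array(p["R"]); t=np.array(p["t"])
    c=-Rr.T@t; d=Rr.T@np.linalg.inv(K)@[u,v,1]; return (c+d*(z-c[2])/d[2])[:2]*1000
J=np.array([[.991,-.133],[.133,.991]]); P=np.array([585.6,83.7])
E
python3 - <<'E'
from h import *
for n,(u,v,z) in dict(heel=(205,247,.04),top2=(332,178,.04),tip=(490,460,.04),dowel=(200,281,.045),fence_in=(192,120,.05),stop_end=(130,312,.05)).items():
    q=px(220+u/4,130+v/4,z); print(n,q.round(),((q-P)@J.T).round())
E
```

```text
heel [596.  59.] [ 14. -23.]
top2 [639. -18.] [ 66. -94.]
tip [ 468. -114.] [ -91. -212.]
dowel [575.  61.] [ -8. -24.]
fence_in [673.  67.] [88. -5.]
stop_end [555. 103.] [-32.  15.]
```

```bash
cat > arc2.py <<'E'
from h import *
s=robot.get_state(); F=s["position"][:2]*1000; print(s["time"],F)
Pj=np.array([584,81.]); h1=Pj+np.array([3,-1])@J; h0=np.array([596,59.])
N=32
def pt(h,ang,x,y):
    a=np.radians(ang); yc=np.array([np.cos(a),np.sin(a)]); xc=np.array([yc[1],-yc[0]]); return h+x*xc+y*yc
print("retreat",((pt(h0,29.2,-20,-150)-F)/10).round(2),((pt(h0,29.2,-20,-174)-F)/10).round(2))
for i in range(N+1):
    f=i/N; q=pt(h0+(h1-h0)*f,29.2+53*f,-11,-174+12*f); print(i,((q-F)/10).round(2).tolist(),round(np.radians(53*f),3))
E
python3 arc2.py
```

```text
8.7333 [462.22771156  -2.92221066]
retreat [-0.69  0.62] [-2.79 -0.55]
0 [-2.35, -1.34] 0.0
1 [-2.12, -1.7] 0.029
2 [-1.88, -2.06] 0.058
3 [-1.63, -2.41] 0.087
4 [-1.37, -2.75] 0.116
5 [-1.09, -3.09] 0.145
6 [-0.81, -3.41] 0.173
7 [-0.52, -3.72] 0.202
8 [-0.21, -4.02] 0.231
9 [0.1, -4.31] 0.26
10 [0.43, -4.59] 0.289
11 [0.76, -4.86] 0.318
12 [1.1, -5.12] 0.347
13 [1.45, -5.37] 0.376
14 [1.81, -5.6] 0.405
15 [2.17, -5.83] 0.434
16 [2.54, -6.04] 0.463
17 [2.92, -6.23] 0.491
18 [3.31, -6.42] 0.52
19 [3.7, -6.59] 0.549
20 [4.1, -6.75] 0.578
21 [4.5, -6.9] 0.607
22 [4.91, -7.04] 0.636
23 [5.32, -7.16] 0.665
24 [5.74, -7.27] 0.694
25 [6.16, -7.36] 0.723
26 [6.58, -7.44] 0.752
27 [7.01, -7.51] 0.78
28 [7.44, -7.56] 0.809
29 [7.87, -7.61] 0.838
30 [8.3, -7.63] 0.867
31 [8.74, -7.65] 0.896
32 [9.17, -7.65] 0.925
```

Call:
step_arm([
  [-0.7,0.6,0],
  [-1.7,0,0],
  [-2.8,-0.5,0],
  [-2.6,-1,0],
  [-2.35,-1.34,0],
  [-2.12,-1.7,0],
  [-1.88,-2.06,0],
  [-1.63,-2.41,0],
], yaw=[0,0,0,0,0,0.029,0.058,0.087], claw=[1,1,1,1,1,1,1,1])

```text
time: 9.4
position: [0.446, -0.027, 0.0164]
eef_rot: [-0.0, 0.447, 0.894, 0.0]
force: [-0.9, 1.2, 0.1]
width: 0.0001
gripper_force: 0.8
```

Call:
step_arm([
  [0.26,-0.34,0],
  [0.54,-0.68,0],
  [0.82,-1,0],
  [1.11,-1.31,0],
  [1.42,-1.61,0],
  [1.73,-1.9,0],
], yaw=[0.029,0.058,0.087,0.116,0.145,0.174], claw=[1,1,1,1,1,1])

```text
time: 9.9
position: [0.4632, -0.0461, 0.0162]
eef_rot: [-0.0, 0.368, 0.93, -0.0]
force: [-0.6, 1.0, 1.1]
width: 0.0001
gripper_force: 0.7
```

```bash
cat > look.py <<'E'
from h import *
import sys
s=robot.get_state(); print(s["time"],s["position"],s["eef_rot"],s["force"].round(1))
a=eyes.capture("top")[0][130:280,220:400]; cv2.imwrite(f"pics/{sys.argv[1]}.png",cv2.resize(a,None,fx=4,fy=4))
E
python3 look.py t3c
```

```text
9.9 [ 0.4631849  -0.04610613  0.01620316] [-2.39747262e-04  3.67988925e-01  9.29830141e-01 -5.16127816e-05] [-0.6  1.   1.1]
```

View pics/t3c.png

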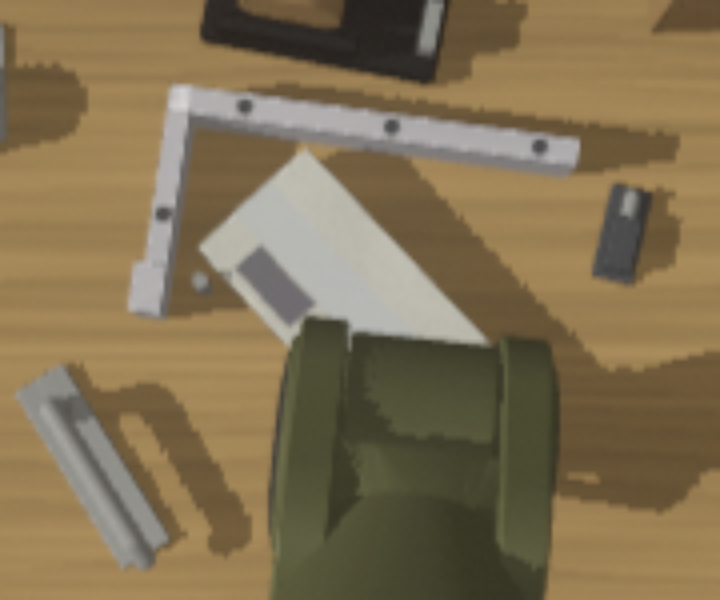

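The heel corner is at (199,247), still beside the dowel at (200,283). The heel-side far corner is at (305,150), and the carton has turned to about 43°. The pivot is holding, so I'll continue.

Call:
step_arm([
  [0.33,-0.28,0],
  [0.66,-0.55,0],
  [1,-0.81,0],
  [1.35,-1.06,0],
  [1.71,-1.29,0],
  [2.07,-1.52,0],
  [2.44,-1.73,0],
  [2.82,-1.92,0],
], yaw=[0.029,0.058,0.087,0.116,0.145,0.174,0.203,0.231], claw=[1,1,1,1,1,1,1,1])

```text
time: 10.62
position: [0.4911, -0.0652, 0.0161]
eef_rot: [-0.0, 0.259, 0.966, -0.0]
force: [-1.2, 0.3, -0.1]
width: -0.0001
gripper_force: 0.9
```

Call:
step_arm([
  [0.39,-0.19,0],
  [0.78,-0.36,0],
  [1.18,-0.52,0],
  [1.58,-0.67,0],
  [1.99,-0.81,0],
  [2.4,-0.93,0],
], yaw=[0.029,0.058,0.087,0.116,0.145,0.174], claw=[1,1,1,1,1,1])

```text
time: 11.12
position: [0.5151, -0.0746, 0.0161]
eef_rot: [-0.0, 0.174, 0.985, -0.0]
force: [-2.4, 1.1, 0.3]
width: -0.0001
gripper_force: 0.9
```

```bash
python3 look.py t4c
```

```text
11.1167 [ 0.51508659 -0.07459756  0.01610301] [-4.09136652e-04  1.73780949e-01  9.84784214e-01 -2.56958021e-04] [-2.4  1.1  0.3]
```

View pics/t4c.png

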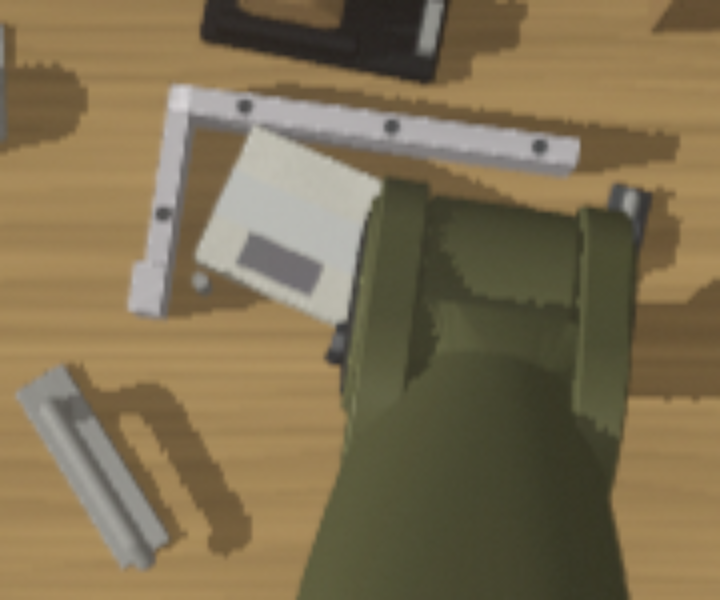

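The heel corner is at (195,258) against the dowel (201,283), the far heel corner is at (255,125) just inside the fence, and the carton is at about 67°. I'll continue slowly, with more drag towards the heel stop.

Call:
step_arm([
  [0.22,0.03,0],
  [0.44,0.06,0],
  [0.66,0.08,0],
  [0.88,0.1,0],
  [1.1,0.12,0],
  [1.31,0.14,0],
  [1.53,0.17,0],
  [1.75,0.2,0],
], yaw=[0.015,0.03,0.045,0.06,0.075,0.09,0.1,0.115], claw=[1,1,1,1,1,1,1,1])

```text
time: 11.83
position: [0.533, -0.072, 0.0163]
eef_rot: [-0.0, 0.116, 0.993, -0.0]
force: [-1.8, -0.1, 0.6]
width: -0.0002
gripper_force: 0.9
```

Call:
step_arm([
  [0.22,0.05,0],
  [0.44,0.1,0],
  [0.66,0.15,0],
  [0.88,0.2,0],
], yaw=[0.015,0.03,0.045,0.06], claw=[1,1,1,1])

```text
time: 12.17
position: [0.5418, -0.07, 0.0163]
eef_rot: [-0.0, 0.086, 0.996, -0.0]
force: [-2.6, -0.6, 1.0]
width: -0.0002
gripper_force: 1.0
```

```bash
python3 look.py t5c
```

```text
12.1667 [ 0.54181864 -0.07004026  0.01629795] [-6.73640816e-06  8.64112063e-02  9.96259555e-01 -4.53121081e-05] [-2.6 -0.6  1. ]
```

View pics/t5c.png

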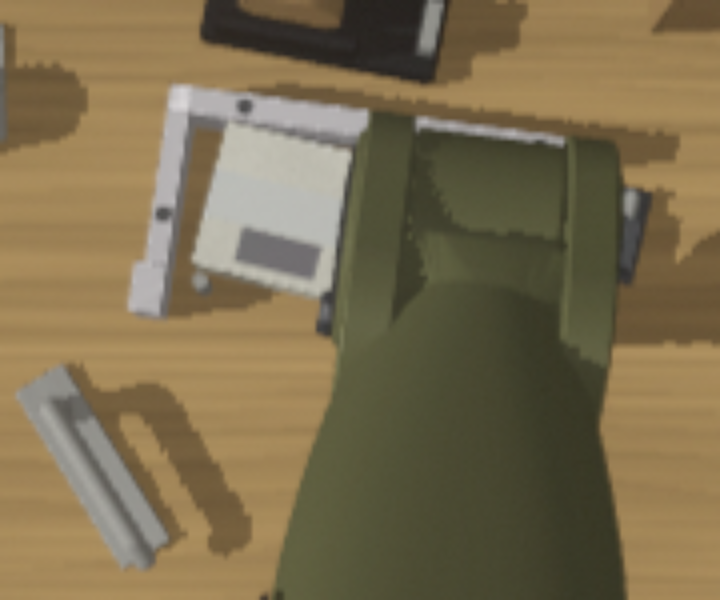

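The heel corner is at (193,262) and the far heel corner at (228,122), so the carton is at about 76° and needs roughly 15 mm more of push. From here I'll creep and watch the force.

Call:
step_arm([
  [0.2,0.04,0],
  [0.4,0.08,0],
  [0.6,0.12,0],
  [0.8,0.15,0],
  [0.95,0.17,0],
], yaw=[0.01,0.02,0.03,0.035,0.04], claw=[1,1,1,1,1])

```text
time: 12.63
position: [0.5514, -0.0684, 0.0163]
eef_rot: [0.0, 0.067, 0.998, -0.0]
force: [-2.5, -1.3, 1.0]
width: -0.0002
gripper_force: 1.0
```

Call:
step_arm([
  [0.1,0.02,0],
  [0.2,0.04,0],
  [0.3,0.05,0],
], yaw=[0,0,0], claw=[1,1,1])

```text
time: 12.88
position: [0.5541, -0.0678, 0.0163]
eef_rot: [-0.0, 0.067, 0.998, -0.0]
force: [-1.7, -0.9, -0.2]
width: -0.0002
gripper_force: 1.0
```

Call:
step_arm([
  [0.07,0.01,0],
  [0.14,0.01,0],
  [0.2,0.02,0],
], yaw=[0,0,0], claw=[1,1,1])

```text
time: 13.13
position: [0.5562, -0.0677, 0.0163]
eef_rot: [0.0, 0.067, 0.998, -0.0]
force: [-1.9, -0.8, 1.4]
width: 0.0001
gripper_force: 1.0
```

Call:
step_arm([
  [0.05,0,0],
  [0.1,0.01,0],
], yaw=[0,0], claw=[1,1])

```text
time: 13.3
position: [0.5571, -0.0676, 0.0163]
eef_rot: [-0.0, 0.067, 0.998, -0.0]
force: [-3.0, -2.0, 0.5]
width: 0.0
gripper_force: 1.0
```

Call:
step_arm([
  [0.05,0,0],
  [0.1,0.01,0],
], yaw=[0,0], claw=[1,1])

```text
time: 13.47
position: [0.558, -0.0675, 0.0163]
eef_rot: [-0.0, 0.067, 0.998, -0.0]
force: [-4.8, -1.3, 2.1]
width: -0.0002
gripper_force: 1.9
```

Call:
step_arm([
  [0.04,0,0],
  [0.04,0,0],
], yaw=[0,0], claw=[1,1])

```text
time: 13.63
position: [0.558, -0.0674, 0.0162]
eef_rot: [-0.0, 0.067, 0.998, 0.0]
force: [-3.3, -1.2, 2.4]
width: 0.0
gripper_force: 2.1
```

Call:
step_arm([
  [0.04,0,0],
  [0.04,0,0],
], yaw=[0,0], claw=[1,1])

```text
time: 13.8
position: [0.558, -0.0674, 0.0162]
eef_rot: [-0.001, 0.067, 0.998, -0.0]
force: [-4.8, -1.0, 3.2]
width: -0.0001
gripper_force: 2.8
```

The position has stalled and force is rising, so the carton is seated. Retreat straight back, then up and aside.

Call:
step_arm([
  [-0.5,0,0],
  [-2,0.2,0],
  [-4,0.5,0],
  [-4,0.5,3],
  [-4,0.5,7],
  [-4,0.5,11],
  [-5,4,13],
  [-6,8,14],
], yaw=[0,0,0,0,0,0,0,0], claw=[1,1,1,1,1,1,1,1])

```text
time: 14.47
position: [0.5029, 0.0115, 0.1607]
eef_rot: [0.005, 0.069, 0.998, 0.001]
force: [0.4, 1.1, -1.0]
width: -0.0003
gripper_force: 0.0
```

Call:
step_arm([
  [0,4,0],
  [0,8,0],
  [0,12,0],
  [0,16,0],
  [0,20,0],
  [0,23,0],
  [0,24,0],
  [0,24,0],
], yaw=[0,0,0,0,0,0,0,0], claw=[1,1,1,1,1,1,1,1])

```text
time: 15.13
position: [0.4995, 0.255, 0.1564]
eef_rot: [0.001, 0.065, 0.998, 0.001]
force: [-0.1, -0.3, -0.2]
width: 0.0003
gripper_force: 0.0
```

```bash
python3 look.py t6c; python3 chk.py top6
```

```text
15.1333 [0.49954732 0.25496561 0.15637292] [7.87517626e-04 6.52504048e-02 9.97868051e-01 1.05709736e-03] [-0.1 -0.3 -0.2]
15.1833 [0.49933081 0.25301328 0.15621322] [-0.9  0.2 -0.4]
rect [620. -36.] [200.  94.] 82.4
jig frame [[3.0, -214.0], [97.0, -214.0], [96.0, -14.0], [2.0, -14.0]]
```

View pics/t6c.png

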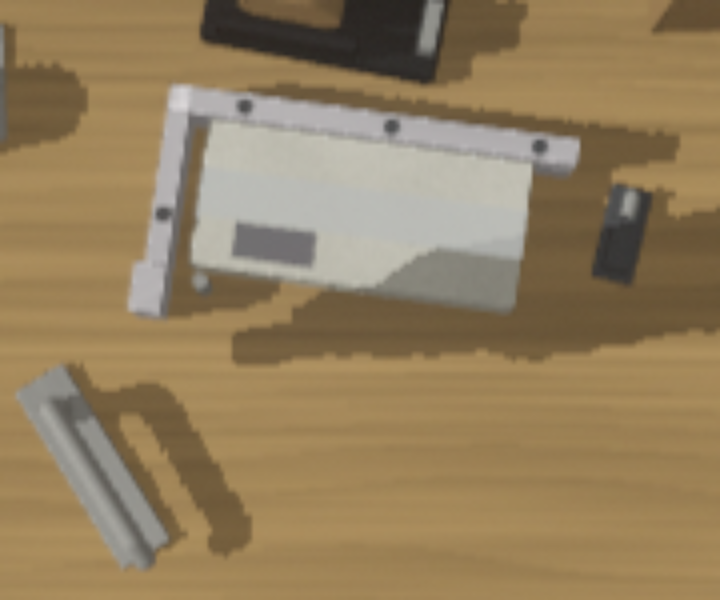

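The carton lies flush along the fence: its angle is 82.4° against 82.3° for the jig. The heel is at about (3,-14) mm from the jig's corner, and the latch, lever and dispenser have not moved. Handing in.

```bash
python3 -c "
from station import robot
print(robot.hand_in())"
```

```text
the job is handed in; nothing more can be done
None
```

I handed the job in at about 15 s of the 59 s: the hinge box stands upright in the tray, and the carton lies flush along the fence with its heel about 14 mm from the jig's corner; no verdict was returned.

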